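# Move the vials from the dry-block heater to the cooling rack in order

### The job

The incubation is over: move the four vials from the dry-block heater into the cooling rack, one to a compartment, keeping them in the same order so that they still match the worklist. The leftmost vial, as you face the heater's display, goes into the compartment next to the rack's loop handle, and so on along the row. Keep each vial upright and set it down on the rack's floor without dropping it.

Things in the scene. Friction and masses are not known exactly. Their poses are not given: they have to be found in the camera images.
- heater: white dry-block heater, 236 mm (y) x 72 mm high, fixed. Origin: on the bench under it; casing from x = -87 to +69 mm; z up. Sloping panel with display and buttons on its -x side. Four modules stand side by side along its y axis at x = +20, y = +75, +25, -25, -75 mm; facing the display, y = +75 is the leftmost.
- rack: stainless wire rack, fixed, turned any way; four compartments in a row along its y axis, centres at x = 0, y = +75, +25, -25, -75 mm, each 46 x 46 mm inside. Origin: centre of its underside, on the bench; compartment floor 8 mm above it, top of the wires 34 mm. Raised loop handle with black grip (58 mm high, 140 mm from the origin) at the +y end only.
- vial_slim: the slimmest vial; flat-bottomed amber glass with black screw cap, closed, about 45 g. Body 22 mm in diameter, overall height 76 mm; cap 20 mm in diameter, its 14 mm at the top; full width from 27 mm below the top down. Origin: centre of its underside; z up along its axis. Stands at the start in its own module, 48 mm of it above the module's top.
- vial_medium: the medium vial, with a narrow cap on a wider body; flat-bottomed amber glass with black screw cap, closed, about 45 g. Body 28 mm in diameter, overall height 64 mm; cap 24 mm in diameter, its 14 mm at the top; full width from 27 mm below the top down. Origin: centre of its underside; z up along its axis. Stands at the start in its own module, 36 mm of it above the module's top.
- vial_squat: the lowest, widest vial, its cap as wide as its body; flat-bottomed amber glass with black screw cap, closed, about 45 g. Body 32 mm in diameter, overall height 55 mm; cap 32 mm in diameter, its 14 mm at the top; full width from 27 mm below the top down. Origin: centre of its underside; z up along its axis. Stands at the start in its own module, 27 mm of it above the module's top.
- vial_tall: the tallest vial, with a narrow cap on a wide body; flat-bottomed amber glass with black screw cap, closed, about 45 g. Body 31 mm in diameter, overall height 85 mm; cap 24 mm in diameter, its 16 mm at the top; full width from 27 mm below the top down. Origin: centre of its underside; z up along its axis. Stands at the start in its own module, 57 mm of it above the module's top.
- module_slim: aluminium block 76 (x) x 48 (y) x 50 mm in the heater's well, with one round bore at its centre, 25 mm in diameter and 28 mm deep, fitting the slim vial. Origin: centre of its underside; its flat top is 50 mm above that and 74 mm above the bench. Fixed in the heater; their sequence there varies and shows where each vial stood.
- module_medium: aluminium block 76 (x) x 48 (y) x 50 mm in the heater's well, with one round bore at its centre, 31 mm in diameter and 28 mm deep, fitting the medium vial. Origin: centre of its underside; its flat top is 50 mm above that and 74 mm above the bench. Fixed in the heater; their sequence there varies and shows where each vial stood.
- module_squat: aluminium block 76 (x) x 48 (y) x 50 mm in the heater's well, with one round bore at its centre, 35 mm in diameter and 28 mm deep, fitting the squat vial. Origin: centre of its underside; its flat top is 50 mm above that and 74 mm above the bench. Fixed in the heater; their sequence there varies and shows where each vial stood.
- module_tall: aluminium block 76 (x) x 48 (y) x 50 mm in the heater's well, with one round bore at its centre, 34 mm in diameter and 28 mm deep, fitting the tall vial. Origin: centre of its underside; its flat top is 50 mm above that and 74 mm above the bench. Fixed in the heater; their sequence there varies and shows where each vial stood.
Not all that is in view belongs to the job. What is shaped like the vial_squat but red is not meant.

How it is judged (in metres and radians):
At the end, for the whole second after the job is handed in: Every vial is upright (0.1 rad), at rest and released on its rack compartment's floor (within 4 mm in height, 16 mm of the centre along each side); the vial whose module is leftmost in the heater (facing the display) is next to the handle, the others follow in the same order (((y of module_slim in the frame of heater between 0.063 and 0.087 m and y of vial_slim in the frame of rack between 0.059 and 0.091 m) or (y of module_slim in the frame of heater between 0.013 and 0.037 m and y of vial_slim in the frame of rack between 0.009 and 0.041 m) or (y of module_slim in the frame of heater between -0.037 and -0.013 m and y of vial_slim in the frame of rack between -0.041 and -0.009 m) or (y of module_slim in the frame of heater between -0.087 and -0.063 m and y of vial_slim in the frame of rack between -0.091 and -0.059 m)) and x of vial_slim in the frame of rack between -0.016 and 0.016 m and z of each of vial_slim, vial_medium, vial_squat, vial_tall in the frame of rack below 0.012 m and angle between each of vial_slim, vial_medium, vial_squat, vial_tall's own z axis and vertical below 0.1 rad and linear speed of each of vial_slim, vial_medium, vial_squat, vial_tall below 0.02 m/s and ((y of module_medium in the frame of heater between 0.063 and 0.087 m and y of vial_medium in the frame of rack between 0.059 and 0.091 m) or (y of module_medium in the frame of heater between 0.013 and 0.037 m and y of vial_medium in the frame of rack between 0.009 and 0.041 m) or (y of module_medium in the frame of heater between -0.037 and -0.013 m and y of vial_medium in the frame of rack between -0.041 and -0.009 m) or (y of module_medium in the frame of heater between -0.087 and -0.063 m and y of vial_medium in the frame of rack between -0.091 and -0.059 m)) and x of vial_medium in the frame of rack between -0.016 and 0.016 m and ((y of module_squat in the frame of heater between 0.063 and 0.087 m and y of vial_squat in the frame of rack between 0.059 and 0.091 m) or (y of module_squat in the frame of heater between 0.013 and 0.037 m and y of vial_squat in the frame of rack between 0.009 and 0.041 m) or (y of module_squat in the frame of heater between -0.037 and -0.013 m and y of vial_squat in the frame of rack between -0.041 and -0.009 m) or (y of module_squat in the frame of heater between -0.087 and -0.063 m and y of vial_squat in the frame of rack between -0.091 and -0.059 m)) and x of vial_squat in the frame of rack between -0.016 and 0.016 m and ((y of module_tall in the frame of heater between 0.063 and 0.087 m and y of vial_tall in the frame of rack between 0.059 and 0.091 m) or (y of module_tall in the frame of heater between 0.013 and 0.037 m and y of vial_tall in the frame of rack between 0.009 and 0.041 m) or (y of module_tall in the frame of heater between -0.037 and -0.013 m and y of vial_tall in the frame of rack between -0.041 and -0.009 m) or (y of module_tall in the frame of heater between -0.087 and -0.063 m and y of vial_tall in the frame of rack between -0.091 and -0.059 m)) and x of vial_tall in the frame of rack between -0.016 and 0.016 m); the robot touches nothing.
It fails at once if a vial is dropped: it falls free of the fingers, faster than 0.7 m/s (a fall of about 25 mm) ((contact force between the fingers and vial_slim below 0.05 N and linear speed of vial_slim above 0.7 m/s) or (contact force between the fingers and vial_medium below 0.05 N and linear speed of vial_medium above 0.7 m/s) or (contact force between the fingers and vial_squat below 0.05 N and linear speed of vial_squat above 0.7 m/s) or (contact force between the fingers and vial_tall below 0.05 N and linear speed of vial_tall above 0.7 m/s)).
It fails at once if a vial is tipped more than about 35 degrees (angle between any of vial_slim, vial_medium, vial_squat, vial_tall's own z axis and vertical above 0.6 rad).
It also fails if it takes over 120 s, if anything falls off the work surface, if the arm or the gripper's body presses on something with over 40 N, if the wrist force passes 120 N, or if a joint passes its speed limit or range.

### The arm

A 6-joint arm with a two-finger parallel gripper is mounted at the origin on a cart in front of the work surface, level with it; the furniture and walls round the work are solid. World frame = base frame: x ahead of the robot, y to its left, z up, the work surface at z = 0. Lengths are in mm, angles in rad, forces in N, time in s.
With the tool pointing down it reaches from about 325 to 900 mm from the base axis. Payload 6.1 kg.
Tool frame: the origin (TCP) lies between the finger pads; the fingertips stand 8 mm ahead of it and the grasp point (between the pads) lies 11 mm behind it (ctrl.finger_overhang is the z of the fingertips in the tool frame, in mm); z points along the fingers, y is the line along which they close (so a half turn about z gives the same grasp; the last joint's range is limited). The gripper opens to 85 mm and grips with 20 to 120 N. Pads are 22 mm wide; open, the fingers measure 114 mm over their backs; the gripper's body (76 mm by 85 mm) begins 54 mm behind the grasp point. The pads swing forward as they close: fully open they stand 13 mm farther back than shut.
Start: joints at [0.985, 0.22, 1.526, -0, 1.395, -0.126], TCP at [277.353, 560.081, 239.3] pointing down, gripper open.
Joint ranges: [-2.98, 2.98], [-0.91, 2.08], [0.09, 2.57], [-1.24, 4.39], [0.2, 2.65], [-2.68, 2.68]. Speed limits (rad/s): [2.57, 2.57, 3.01, 3.14, 3.14, 3.14].

### API

Orientations are given as a rotation vector (axis times angle).
In Python, from workcell import ctrl gives the robot as it stands.
- The arm moves only by the tool play_rows, never from a script. Its argument "rows" is one flat list of numbers, 5 for each row, row after row: the shift along the tool's x, y, z in cm, then the turn about the tool's z in degrees, then the opening, from -1 (shut) to 1 (fully open). A call has 1 to 20 rows; each row shifts and turns the commanded pose from where the row before left it, along the tool's axes as they then stand; what a row does not reach is not made up. A row lasts 1/12 s, in which the tool goes at most 41.7 mm and 7.16 degrees, less where a joint would pass 70% of its speed; a pose out of reach is approached as far as the arm can. A call is refused whole if a number of a shift passes 4.17 or a number of a turn 7.16, either way. A call with a gripper value outside its range is refused whole. The fingers move at their own pace and stop on an object; "grip_force" is the grip in N (left out, the last holds). Time passes only in rows, so rows that do not move let the fingers close. It gives the time, the measured TCP pose, the force, the opening and the grip force at its end, in the units of the state.
- ctrl.get_state(): the state, without advancing time (a new reading comes with each control period).
- ctrl.grab_frame(name): name is "scene" or "top"; returns a dict with "color" (480x640x3 uint8, red, green, blue), "K" (3x3 intrinsics, pixels), "k1" (the pictures are not rectified: a ray, as slopes to the right and down, at radius r is drawn at 1 + k1 r^2 times it, then the intrinsics apply), "R" (3x3) and "t" (3): a world point X has camera coordinates R X + t. Camera axes: x right, y down, z forward; pixel columns grow to the right and rows downward; lengths in mm; the calibration is good to about 2 mm. A picture is of the moment at which its call begins. There is no depth.
- ctrl.hand_in(): hands the job in; it is judged then, once.
The state is a dict: "time_s": time; "joints": joint angles; "joint_velocities": joint speeds; "joint_torque": joint torques, N m; "position": TCP position; "ee_rot": TCP orientation; "wrist_force": force on the tool from outside, world axes, zero at the start; "torque": the same for the moment, N m; "grip_width": finger opening in mm; "grasp_force": force on a finger pad.
Only numpy, scipy, OpenCV 4.12 (cv2) and the standard library are available. Lean on these libraries where they do the work, as an engineer would, in place of code of your own. Each camera call takes 0.05 s, during which the arm holds its last target. There are 200 camera calls.

## Working session

There is one attempt and no reset: what is moved stays moved. The work goes in short steps, Python scripts to look and compute and a tool call to move; the robot and the scene stay as the last step left them, time stands still between calls to the robot, and variables do not carry over. Pictures are saved under pics/ and viewed, at most 14 in all, crops included, and the job is handed in when it is done.

Besides the shell and the picture viewer there is one more tool, called after "Request:" as a command line: name --argument value ..., lists and objects as JSON in quotes. play_rows: Moves the arm, as the interface text tells. Its arguments: {"type":"object","properties":{"rows":{"type":"array"},"grip_force":{"type":"number"}},"required":["rows"]}

```bash
ls; mkdir -p pics; python3 - <<'E'
from workcell import ctrl
import cv2,pickle
for n in("scene","top"):
    f=ctrl.grab_frame(n); pickle.dump(f,open(n+".pkl","wb")); cv2.imwrite(f"pics/{n}0.png",f["color"][:,:,::-1]); print(n,f["K"],f["k1"],f["R"],f["t"])
print(ctrl.get_state())
E
```

```text
pics
scene [[625.06797724   0.         320.95603766]
 [  0.         625.06797724 237.21199074]
 [  0.           0.           1.        ]] -0.07748968003355508 [[ 0.74836683 -0.66318935  0.01126804]
 [-0.29386166 -0.3467384  -0.89074004]
 [ 0.59463637  0.66328905 -0.45437344]] [-487.04851427  207.3053216   966.72166013]
top [[611.06456454   0.         316.39434245]
 [  0.         611.06456454 245.83799614]
 [  0.           0.           1.        ]] -0.1717633846488441 [[ 0.01715209 -0.99985167 -0.00156353]
 [-0.99608315 -0.01695173 -0.08678136]
 [ 0.08674198  0.00304589 -0.99622615]] [-108.06258409  543.92023382 1483.459406  ]
{'time_s': 0.1, 'joints': array([ 9.84936502e-01,  2.21182744e-01,  1.52751663e+00, -1.39053192e-05,
        1.39470863e+00, -1.26107725e-01]), 'joint_velocities': array([ 0.00138461, -0.0014243 , -0.00360712, -0.0016411 , -0.00096447,
       -0.00038955]), 'joint_torque': array([ 1.28484000e-03, -4.98240066e+01, -3.90549123e+01, -2.37506192e-04,
        5.69098527e-03, -5.98439306e-05]), 'position': array([277.03685696, 559.63813626, 238.27610307]), 'ee_rot': array([-7.15688121e-01, -3.05834817e+00,  2.67972399e-03]), 'wrist_force': array([-0.4015837 ,  1.43209231, -0.45242818]), 'torque': array([0.00239001, 0.01650435, 0.00535865]), 'grasp_force': 0.0, 'grip_width': 85.26053533242718}
```

View pics/scene0.png

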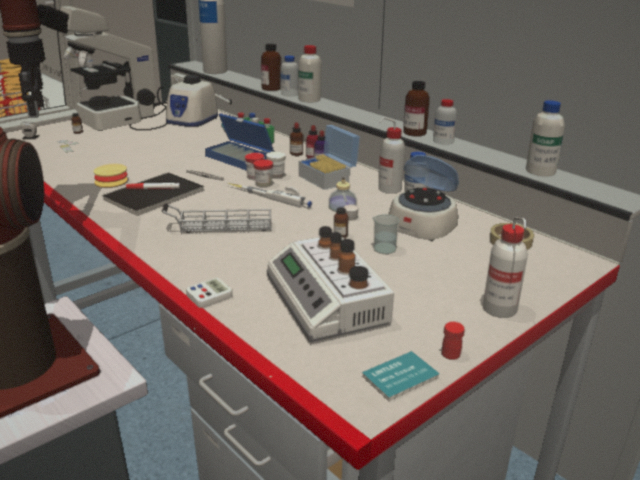

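View pics/top0.png

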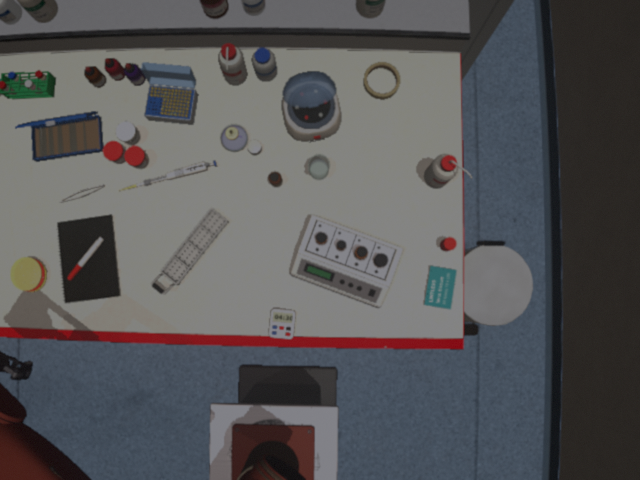

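Top: the rack runs (215,220) to (160,285), with its handle at about (160,285). The heater's vials are at (321,238), (341,245), (361,253) and (381,261). Two lookalikes are not meant: an amber vial on the bench at (275,179), and the red one at (448,243). I'll enlarge the crops to check this.

```bash
python3 - <<'E'
import cv2
import numpy as np
a=cv2.imread("pics/top0.png");s=cv2.imread("pics/scene0.png")
r=lambda i,x,y,w,h,k:cv2.resize(np.clip(i[y:y+h,x:x+w]*1.6,0,255).astype('u1'),None,fx=k,fy=k,interpolation=cv2.INTER_CUBIC)
A=r(a,140,200,100,100,4);B=r(a,300,210,100,100,4)   # left rack, right heater
cv2.imwrite("pics/c1.png",np.hstack([A,B]))
cv2.imwrite("pics/c2.png",r(s,150,190,260,150,3))
E
```

```text
(no output)
```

View pics/c1.png

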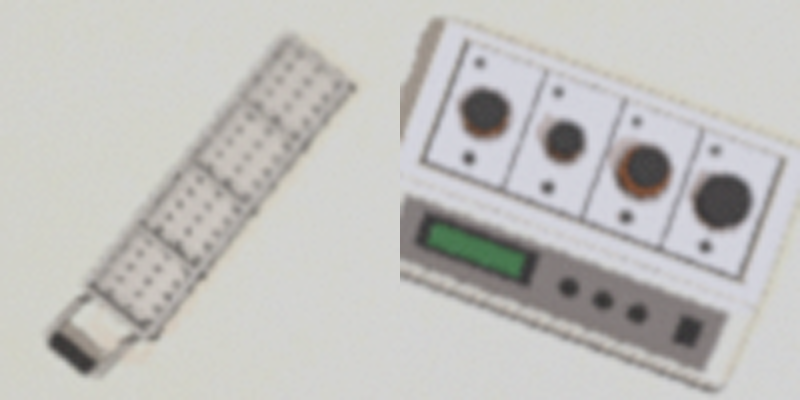

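View pics/c2.png

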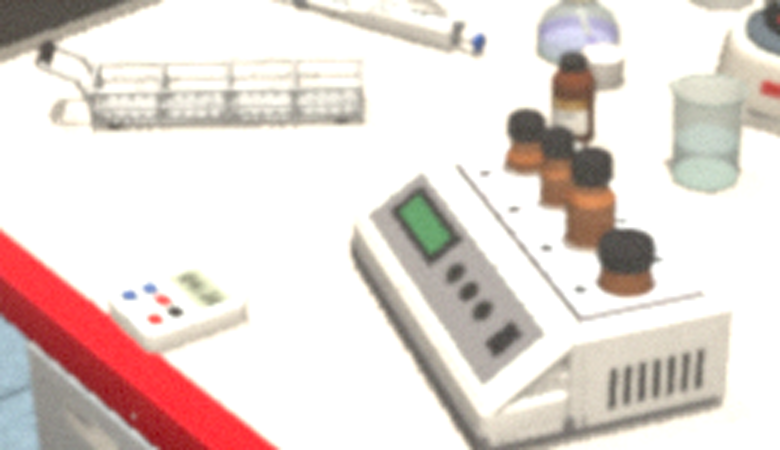

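Confirmed in the crops. Left to right as you face the display, the vials are medium, slim, tall, squat. The rack's handle end is at crop (70,350), top pixel (157,288). Next I'll fit the poses.

```bash
cat > h.py <<'E'
import numpy as np,cv2,pickle
from scipy.optimize import least_squares
F={n:pickle.load(open(n+".pkl","rb")) for n in("scene","top")}
def proj(n,X):
    f=F[n];c=np.atleast_2d(X)@np.array(f["R"]).T+f["t"];s=c[:,:2]/c[:,2:]
    s=s*(1+f["k1"]*(s**2).sum(1,keepdims=True));K=f["K"]
    return s@np.diag([K[0,0],K[1,1]])+K[:2,2]
def w(p,L): 
    L=np.atleast_2d(np.array(L,float));c,s=np.cos(p[2]),np.sin(p[2])
    return np.c_[p[0]+c*L[:,0]-s*L[:,1],p[1]+s*L[:,0]+c*L[:,1],L[:,2]]
def fit(obs,p0):
    return least_squares(lambda p:np.concatenate([(proj(n,w(p,L))-np.array(u)).ravel() for n,L,u in obs]),p0)
E
python3 - <<'E'
from h import *
B=lambda x,y:(300+(x-400)/4,210+y/4); A=lambda x,y:(140+x/4,200+y/4); S=lambda x,y:(150+x/3,190+y/3)
T=[("medium",75,110),("slim",25,122),("tall",-25,131),("squat",-75,101)]
oh=[("top",[(58,98,74),(-18,98,74),(-18,-98,74),(58,-98,74)],[B(467,40),B(423,162),B(742,275),B(784,157)]),
 ("top",[(20,y,z) for _,y,z in T],[B(484,108),B(565,139),B(645,168),B(722,201)]),
 ("scene",[(58,98,74),(-18,-98,74)],[S(458,165),S(583,318)])]
r=fit(oh,[500,-100,-.3]);H=r.x;print("heater",H,r.fun.reshape(-1,2).round(1).tolist())
orr=[("top",[(0,140,58)],[A(70,352)]),("top",[(0,-100,20)],[A(322,62)])]
r=fit(orr,[500,250,2.5]);R=r.x;print("rack",R,r.fun.round(1))
pickle.dump((H,R),open("pose.pkl","wb"))
for n,(x,y,W,Hh,k) in {"top":(140,200,100,100,5),"scene":(155,195,130,50,4)}.items():
    im=cv2.imread(f"pics/{n}0.png")[y:y+Hh,x:x+W]; im=np.clip(im*1.5,0,255).astype('u1')
    im=cv2.resize(im,None,fx=k,fy=k,interpolation=cv2.INTER_CUBIC)
    def ln(a,b,c):
        q=(proj(n,w(R,[a,b]))-[x,y])*k; cv2.line(im,*[tuple(int(v) for v in np.round(z)) for z in q],c,1)
    for z,c in((34,(0,0,255)),(8,(255,0,0))):
        for sx in(-24,24): ln((sx,-99,z),(sx,99,z),c)
        for yy in(-99,-50,0,50,99): ln((-24,yy,z),(24,yy,z),c)
    ln((-24,140,58),(24,140,58),(0,160,0)); cv2.imwrite(f"pics/o_{n}.png",im)
a,b=cv2.imread("pics/o_top.png"),cv2.imread("pics/o_scene.png")
W=520
out=np.zeros((700,520,3),'u1')
cv2.imwrite("pics/o1.png",np.vstack([cv2.copyMakeBorder(a[:380+0] if 0 else cv2.resize(a,(400,400)),0,0,0,120,0),b]))
E
```

```text
heater [ 5.06539397e+02 -1.71797279e+02 -2.14044889e-01] [[-4.5, 8.0], [-0.8, 8.3], [-0.3, -1.1], [-3.9, -2.6], [-3.0, 7.2], [-2.1, 3.9], [-0.7, 1.4], [-0.0, -1.1], [23.1, -7.6], [0.1, -1.4]]
rack [541.54473113 201.10638245   0.91057827] [-0.8  1.   0.8 -1. ]
```

View pics/o1.png

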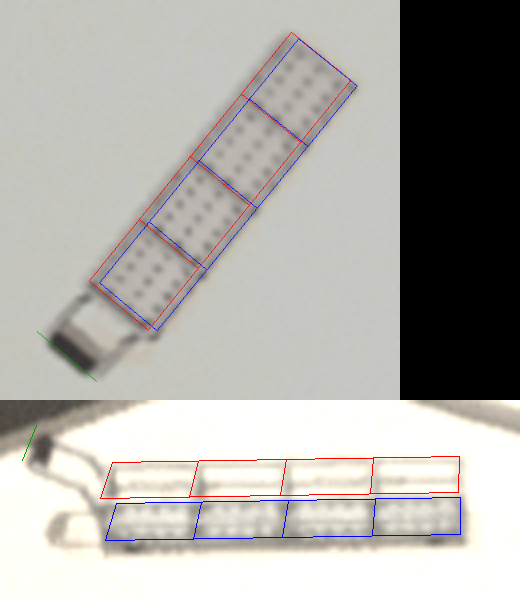

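The overlay puts the rack model on the wires to about 2 mm; the handle grip point was a loose pick. In the heater fit I assigned one scene corner wrongly, so I'll fix that and refit both.

```bash
cat > fit2.py <<'E'
from h import *
B=lambda x,y:(300+(x-400)/4,210+y/4); A=lambda x,y:(140+x/4,200+y/4); S=lambda x,y:(150+x/3,190+y/3); S2=lambda x,y:(155+x/4,195+(y-400)/4)
T=[("medium",75,110),("slim",25,122),("tall",-25,131),("squat",-75,101)]
oh=[("top",[(58,98,74),(-18,98,74),(-18,-98,74),(58,-98,74)],[B(467,40),B(423,162),B(742,275),B(784,157)]),
 ("top",[(20,y,z) for _,y,z in T],[B(484,108),B(565,139),B(645,168),B(722,201)]),
 ("scene",[(-18,98,74),(-18,-98,74),(58,-98,74)],[S(458,165),S(583,318),S(700,293)])]
r=fit(oh,[500,-100,-.3]);H=r.x;print("heater",H,r.fun.reshape(-1,2).round(1).tolist())
orr=[("top",[(0,-99,34),(24,-99,8),(-24,-99,34),(-24,99,34),(24,99,34)][1:],[A(356,87),A(290,32),A(92,282),A(150,331)]),
 ("scene",[(-24,-99,34)],[S2(465,458)][:1]) if 0 else ("scene",[(24,-50,8),(24,0,8),(24,50,8)],[S2(378,537),S2(290,540),S2(204,543)])]
E
cat >> fit2.py <<'E'
# which rack long side faces the scene camera?
R0=pickle.load(open("pose.pkl","rb"))[1]
print(proj("scene",w(R0,[(24,0,8),(-24,0,8)])), proj("top",w(R0,[(24,0,8),(-24,0,8)])))
E
python3 fit2.py; python3 -c "
from workcell import ctrl;print(ctrl.finger_overhang);print([a for a in dir(ctrl) if a[0]!='_'])"
```

```text
heater [ 5.14794001e+02 -1.75370230e+02 -3.34467319e-01] [[1.3, 0.7], [1.3, -0.1], [-1.1, -0.1], [-0.9, -0.5], [0.7, 0.3], [0.9, -0.5], [1.5, -0.7], [1.4, -0.6], [-1.9, -1.4], [-1.7, -1.3], [0.1, -1.7]]
[[227.08907711 220.05628148]
 [225.61477113 229.26633992]] [[189.65679361 240.03378065]
 [204.15620158 251.97598174]]
8.0
['Unreachable', 'finger_overhang', 'get_state', 'grab_frame', 'hand_in']
```

```bash
sed -i '/^orr=/,$d' fit2.py; cat >> fit2.py <<'E'
o1=("top",[(24,-99,34),(24,99,34),(-24,-99,8),(-24,99,34)],[A(292,33),A(92,282),A(356,87),A(148,331)])
o2=("scene",[(-24,-99,8),(-24,-50,8),(-24,0,8),(-24,50,8),(-24,99,34)],[S2(465,541),S2(378,541),S2(290,543),S2(202,544),S2(105,498)])
for o in([o1],[o2],[o1,o2]):
    r=fit(o,[541,201,.91]);R=r.x;print("rack",R,r.fun.round(1))
for o in(oh[:1],oh[1:2],oh[2:]): print("h",fit(o,H).x)
pickle.dump((H,R),open("pose.pkl","wb"))
print("a",np.degrees([H[2],R[2]]))
for n,y,z in T: print(n,w(H,[(20,y,z)]).round(1),w(R,[(0,y,8+z-46)]).round(1))
E
python3 fit2.py; python3 - <<'E'
from workcell import ctrl
from scipy.spatial.transform import Rotation as Q
print(Q.from_rotvec(ctrl.get_state()["ee_rot"]).as_matrix().round(3))
E
```

```text
heater [ 5.14794001e+02 -1.75370230e+02 -3.34467319e-01] [[1.3, 0.7], [1.3, -0.1], [-1.1, -0.1], [-0.9, -0.5], [0.7, 0.3], [0.9, -0.5], [1.5, -0.7], [1.4, -0.6], [-1.9, -1.4], [-1.7, -1.3], [0.1, -1.7]]
rack [540.71557742 200.53866559   0.91318592] [-0.1  0.  -0.5  0.1  0.3 -0.2  0.2  0. ]
rack [541.61373226 193.26135807   0.8723203 ] [ 0.3  0.1  0.1  0.2 -0.3 -0.3 -0.7 -0.5  0.6  0.5]
rack [541.98445863 198.17712021   0.91244771] [ 0.9 -0.4  0.5 -0.5  1.2 -0.6  1.2 -0.5 -0.4 -1.5 -0.6 -1.  -1.  -1.1
 -1.4 -0.9 -0.3  0.5]
h [ 5.14810125e+02 -1.75042762e+02 -3.31254203e-01]
h [ 5.14009928e+02 -1.72409626e+02 -3.51074019e-01]
h [ 5.13546795e+02 -1.80055346e+02 -3.45145310e-01]
a [-19.16356577  52.27940274]
medium [[ 558.3 -111.1  110. ]] [[482.7 244.1  72. ]]
slim [[ 541.9 -158.3  122. ]] [[522.2 213.5  84. ]]
tall [[ 525.5 -205.6  131. ]] [[561.8 182.9  93. ]]
squat [[ 509.1 -252.8  101. ]] [[601.3 152.3  63. ]]
[[-0.896  0.444 -0.001]
 [ 0.444  0.896 -0.002]
 [ 0.    -0.002 -1.   ]]
```

Taken alone, the two cameras disagree by about 5 mm in y. I'll hover the gripper over the medium vial and use it as a reference.

```bash
cat > go.py <<'E'
import sys,numpy as np
from workcell import ctrl
from scipy.spatial.transform import Rotation as Q
def go(x,y,z,yaw):
    s=ctrl.get_state();M=Q.from_rotvec(s["ee_rot"]).as_matrix();a=np.degrees(np.arctan2(M[1,1],M[0,1]))
    t=(a-yaw+90)%180-90; Y=np.array([np.cos(np.radians(a-t)),np.sin(np.radians(a-t)),0]);Z=np.array([0,0,-1.]);X=np.cross(Y,Z)
    d=np.array([x,y,z])-s["position"]
    print("at",s["position"].round(1),"yaw",round(a,2),"turn",round(t,2),"then cm",(np.array([X@d,Y@d,Z@d])/10).round(2),"F",s["wrist_force"].round(1),"grip",round(s["grip_width"],1),round(s["grasp_force"],1),"j6",s["joints"][5].round(2),"t",s["time_s"])
if __name__=="__main__": go(*map(float,sys.argv[1:]))
E
python3 go.py 558.3 -111.1 190 -19.2
```

```text
at [277.  559.6 238.3] yaw 63.66 turn 82.86 then cm [-54.09  48.62   4.83] F [-0.4  1.4 -0.5] grip 85.3 0.0 j6 -0.13 t 0.1
```

Request:
play_rows --rows '[0, 0, 0, 6.9, 1, 0, 0, 0, 6.9, 1, 0, 0, 0, 6.9, 1, 0, 0, 0, 6.9, 1, 0, 0, 0, 6.9, 1, 0, 0, 0, 6.9, 1, 0, 0, 0, 6.9, 1, 0, 0, 0, 6.9, 1, 0, 0, 0, 6.9, 1, 0, 0, 0, 6.9, 1, 0, 0, 0, 6.9, 1, 0, 0, 0, 6.9, 1]' --grip_force 25

```text
time_s: 1.1
position: [277.2, 559.8, 238.7]
ee_rot: [2.565, 1.813, -0.002]
wrist_force: [-0.3, 0.4, 0.1]
grip_width: 85.3
grasp_force: 0.0
```

Request:
play_rows --rows '[-3, 2.7, 0, 0, 1, -3, 2.7, 0, 0, 1, -3, 2.7, 0, 0, 1, -3, 2.7, 0, 0, 1, -3, 2.7, 0, 0, 1, -3, 2.7, 0, 0, 1, -3, 2.7, 0, 0, 1, -3, 2.7, 0, 0, 1, -3, 2.7, 0, 0, 1, -3, 2.7, 0, 0, 1, -3, 2.7, 0, 0, 1, -3, 2.7, 0, 0, 1, -3, 2.7, 0, 0, 1, -3, 2.7, 0, 0, 1, -3, 2.7, 0, 0, 1, -3, 2.7, 0, 0, 1, -3, 2.7, 0, 0, 1, -3, 2.7, 0, 0, 1, 0, 0, 0, 0, 1, 0, 0, 0, 0, 1]'

```text
time_s: 2.77
position: [559.2, -111.3, 238.3]
ee_rot: [-2.562, -1.816, 0.002]
wrist_force: [0.0, 0.1, 0.2]
grip_width: 85.5
grasp_force: 0.0
```

```bash
python3 go.py 558.3 -111.1 190 -19.2
```

```text
at [ 559.2 -111.3  238.3] yaw -19.35 turn -0.15 then cm [-0.01 -0.09  4.83] F [0.  0.1 0.2] grip 85.5 0.0 j6 0.0 t 2.7667
```

Request:
play_rows --rows '[0, 0, 2, 0, 0, 0, 0, 2, 0, 0, 0, 0, 2, 0, 0, 0, 0, 0, 0, 0, 0, 0, 0, 0, 0]'

```text
time_s: 3.18
position: [558.0, -107.7, 178.2]
ee_rot: [-2.556, -1.821, 0.003]
wrist_force: [-0.3, -0.5, 1.3]
grip_width: 42.7
grasp_force: 0.0
```

```bash
cat > look.py <<'E'
# look.py tag x y w h k cam [x y w h k cam]
import sys; from h import *; from workcell import ctrl
from scipy.spatial.transform import Rotation as Q
tag=sys.argv[1];out=[];s=ctrl.get_state();M=Q.from_rotvec(s["ee_rot"]).as_matrix();wd=s["grip_width"]/2
print(s["position"].round(1),s["grip_width"])
for i in range(2,len(sys.argv),6):
    x,y,W,Hh,k=map(int,sys.argv[i:i+5]);n=sys.argv[i+5];im=ctrl.grab_frame(n)["color"][:,:,::-1]
    im=cv2.resize(np.clip(im[y:y+Hh,x:x+W]*1.5,0,255).astype('u1'),None,fx=k,fy=k,interpolation=cv2.INTER_CUBIC)
    for sy in(-wd,wd):
        for sx in(-11,11):
            q=(proj(n,(s["position"]+M@[sx,sy,8])[None])[0]-[x,y])*k
            cv2.drawMarker(im,tuple(int(v) for v in q),(0,0,255),cv2.MARKER_CROSS,10,1)
    out.append(im)
h=max(o.shape[0] for o in out)
cv2.imwrite(f"pics/{tag}.png",np.hstack([cv2.copyMakeBorder(o,0,h-o.shape[0],0,0,0) for o in out]))
E
python3 look.py g1 270 170 130 130 4 scene 300 200 70 100 4 top
```

```text
[ 558.  -107.7  178.2] 42.66043222955597
```

View pics/g1.png

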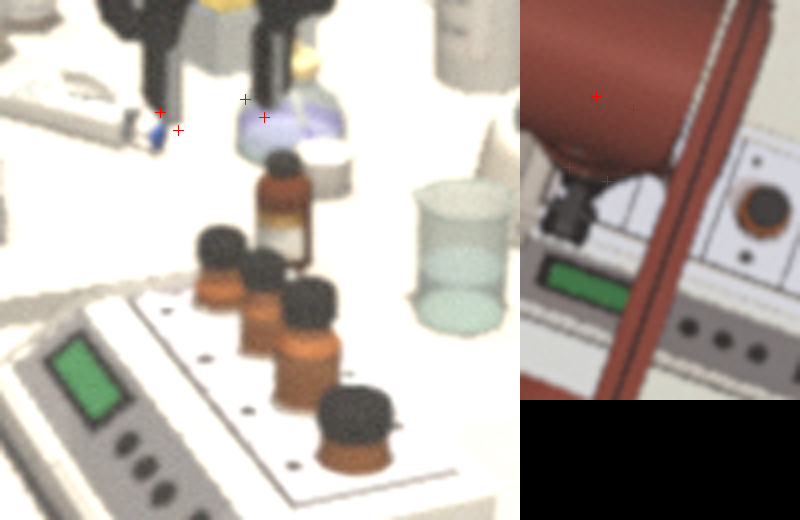

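Scene: the fingertips at crop (170,120) and (262,108) agree with their predicted projections to about 1–2 px. I'll descend around the medium vial with the fingers open and check again.

Request:
play_rows --rows '[-0.3, 0.14, 0, 0, 1, 0, 0, 0, 0, 1, 0, 0, 0, 0, 1, 0, 0, 2, 0, 1, 0, 0, 2, 0, 1, 0, 0, 2, 0, 1, 0, 0, 1.8, 0, 1, 0, 0, 0, 0, 1, 0, 0, 0, 0, 1, 0, 0, 0, 0, 1]'

```text
time_s: 4.12
position: [560.6, -113.1, 102.7]
ee_rot: [2.559, 1.82, 0.002]
wrist_force: [-0.4, 0.5, 0.6]
grip_width: 85.6
grasp_force: 0.0
```

```bash
python3 go.py 558.3 -111.1 83.5 -19.2; python3 look.py g2 280 185 100 100 5 scene
```

```text
at [ 560.6 -113.1  102.7] yaw -19.15 turn 0.05 then cm [ 0.11 -0.28  1.92] F [-0.4  0.5  0.6] grip 85.6 0.0 j6 -0.0 t 4.1167
[ 560.6 -113.1  102.7] 85.6452936149719
```

View pics/g2.png

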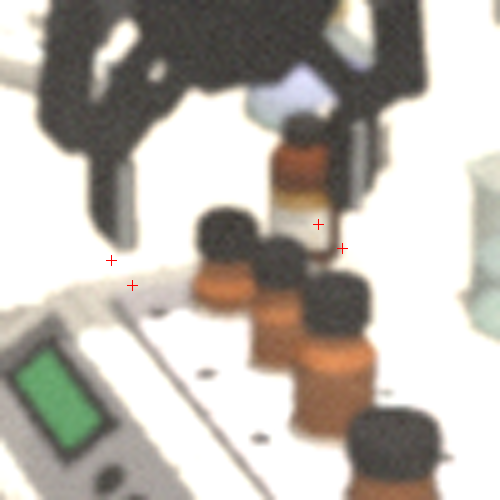

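Cap centre at crop (228,235) and finger midpoint about (236,226). The gripper is therefore about 2.5 mm too far along +y of the tool, which the pose reading also says. I'll correct this, lower and grip.

Request:
play_rows --rows '[0.1, -0.25, 0, 0, 1, 0, 0, 0.9, 0, 1, 0, 0, 0.8, 0, 1, 0, 0, 0, 0, 1, 0, 0, 0, 0, -1, 0, 0, 0, 0, -1, 0, 0, 0, 0, -1, 0, 0, 0, 0, -1, 0, 0, 0, 0, -1, 0, 0, 0, 0, -1, 0, 0, 0, 0, -1, 0, 0, 0, 0, -1, 0, 0, 0, 0, -1]' --grip_force 30

```text
time_s: 5.25
position: [558.1, -111.1, 84.8]
ee_rot: [2.559, 1.821, 0.001]
wrist_force: [1.4, -0.1, 2.5]
grip_width: 25.7
grasp_force: 29.5
```

```bash
python3 go.py 558.3 -111.1 150 -19.2; python3 look.py g3 280 185 100 100 5 scene
```

```text
at [ 558.1 -111.1   84.8] yaw -19.14 turn 0.06 then cm [ 0.01  0.01 -6.52] F [ 1.4 -0.1  2.5] grip 25.7 29.5 j6 -0.0 t 5.25
[ 558.1 -111.1   84.8] 25.695600179236333
```

The width of 25.7 mm means the pads are on the sloping shoulder, where the vial could squeeze out. I'll reopen, rise 7.5 mm so they sit on the cap (24 mm), and regrip.

Request:
play_rows --rows '[0, 0, 0, 0, 0, 0, 0, 0, 0, 0, 0, 0, 0, 0, 0, 0, 0, 0, 0, 0, 0, 0, -0.75, 0, 0, 0, 0, 0, 0, 0, 0, 0, 0, 0, -1, 0, 0, 0, 0, -1, 0, 0, 0, 0, -1, 0, 0, 0, 0, -1, 0, 0, 0, 0, -1, 0, 0, 0, 0, -1, 0, 0, 0, 0, -1]' --grip_force 30

```text
time_s: 6.38
position: [558.4, -111.2, 92.6]
ee_rot: [2.559, 1.82, 0.002]
wrist_force: [0.7, -1.0, 6.5]
grip_width: 22.0
grasp_force: 30.7
```

The reading of 22 mm is the 24 mm cap less about 2 mm of pad compression, so the earlier 25.7 may have been the body. The cap grip is fine. I'll lift slowly, then check.

Request:
play_rows --rows '[0, 0, -0.5, 0, -1, 0, 0, -0.5, 0, -1, 0, 0, -1, 0, -1, 0, 0, -1, 0, -1, 0, 0, -1, 0, -1, 0, 0, -1.5, 0, -1, 0, 0, -2, 0, -1, 0, 0, -2, 0, -1, 0, 0, -2, 0, -1, 0, 0, -2, 0, -1, 0, 0, -1.5, 0, -1, 0, 0, 0, 0, -1, 0, 0, 0, 0, -1]'

```text
time_s: 7.47
position: [557.7, -110.9, 242.6]
ee_rot: [2.559, 1.821, 0.001]
wrist_force: [0.0, -1.2, -0.1]
grip_width: 22.3
grasp_force: 31.3
```

```bash
python3 go.py 482.7 244.1 235 52.3; python3 look.py g4 250 120 130 150 4 scene
```

```text
at [ 557.7 -110.9  242.6] yaw -19.14 turn -71.44 then cm [27.64 23.51  0.76] F [ 0.  -1.2 -0.1] grip 22.3 31.3 j6 -0.0 t 7.4667
[ 557.7 -110.9  242.6] 22.269713289758847
```

View pics/g4.png

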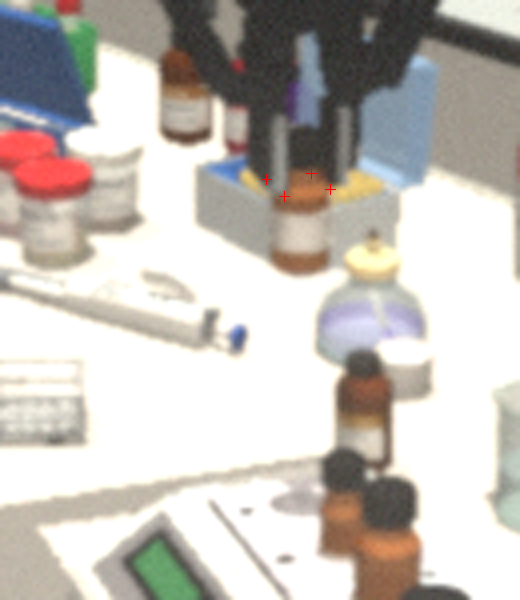

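The medium vial is held upright and centred, its axis at crop (300,230). Now to the rack, compartment y=+75 next to the handle.

Request:
play_rows --rows '[0, 0, 0, -7.14, -1, 0, 0, 0, -7.14, -1, 0, 0, 0, -7.14, -1, 0, 0, 0, -7.14, -1, 0, 0, 0, -7.14, -1, 0, 0, 0, -7.14, -1, 0, 0, 0, -7.14, -1, 0, 0, 0, -7.14, -1, 0, 0, 0, -7.14, -1, 0, 0, 0, -7.14, -1]'

```text
time_s: 8.35
position: [556.4, -110.5, 239.4]
ee_rot: [-1.006, -2.972, -0.0]
wrist_force: [0.7, -0.3, 0.1]
grip_width: 22.1
grasp_force: 31.3
```

Request:
play_rows --rows '[1.4, 1.2, 0, 0, -1, 2.5, 2.12, 0, 0, -1, 2.5, 2.12, 0, 0, -1, 2.5, 2.12, 0, 0, -1, 2.5, 2.12, 0, 0, -1, 2.5, 2.12, 0, 0, -1, 2.5, 2.12, 0, 0, -1, 2.5, 2.12, 0, 0, -1, 2.5, 2.12, 0, 0, -1, 2.5, 2.12, 0, 0, -1, 2.5, 2.12, 0, 0, -1, 1.24, 1.1, 0, 0, -1, 0, 0, 0, 0, -1, 0, 0, 2, 0, -1, 0, 0, 3, 0, -1, 0, 0, 3, 0, -1, 0, 0, 2, 0, -1, 0, 0, 0, 0, -1, 0, 0, 0, 0, -1]'

```text
time_s: 9.93
position: [481.4, 242.8, 139.7]
ee_rot: [-1.016, -2.969, 0.005]
wrist_force: [-0.1, -0.3, 0.7]
grip_width: 22.1
grasp_force: 31.3
```

```bash
python3 go.py 482.7 244.1 54.3 52.3; cat > look2.py <<'E'
# overlay a vial of height h radius r, bottom at TCP-dz, plus rack model from pose
import sys; from h import *; from workcell import ctrl
tag,h,rad,dz=sys.argv[1],*map(float,sys.argv[2:5]); H,R=pickle.load(open("pose.pkl","rb")); p=ctrl.get_state()["position"];out=[];print(p)
for n,(x,y,W,Hh,k) in {"scene":(150,165,130,85,4),"top":(140,190,100,110,4) }.items():
    im=ctrl.grab_frame(n)["color"][:,:,::-1]; cv2.imwrite(f"pics/full_{tag}_{n}.png",im)
    im=cv2.resize(np.clip(im[y:y+Hh,x:x+W]*1.5,0,255).astype('u1'),None,fx=k,fy=k,interpolation=cv2.INTER_CUBIC)
    t=np.linspace(0,6.283,40);b=p[2]-dz
    for z,c in((b,(0,0,255)),(b+h,(0,0,255)),(8,(0,160,0))):
        q=((proj(n,np.c_[p[0]+rad*np.cos(t),p[1]+rad*np.sin(t),0*t+z])-[x,y])*k).astype(int); cv2.polylines(im,[q],True,c,1)
    for L in([(-24,-99,34),(-24,99,34)],[(24,-99,34),(24,99,34)],[(-24,-99,8),(-24,99,8)],*[[(-24,v,34),(24,v,34)] for v in(-50,0,50)]):
        q=((proj(n,w(R,L))-[x,y])*k).astype(int); cv2.polylines(im,[q],False,(255,0,0),1)
    out.append(im)
hh=max(o.shape[0] for o in out)
cv2.imwrite(f"pics/{tag}.png",cv2.resize(np.hstack([cv2.copyMakeBorder(o,0,hh-o.shape[0],0,0,0) for o in out]),None,fx=.85,fy=.85))
E
python3 look2.py m1 64 14 46
```

```text
at [481.4 242.8 139.7] yaw 52.22 turn -0.08 then cm [-0.02  0.18  8.54] F [-0.1 -0.3  0.7] grip 22.1 31.3 j6 -0.59 t 9.9333
[481.39250037 242.79373274 139.71213442]
```

View pics/m1.png

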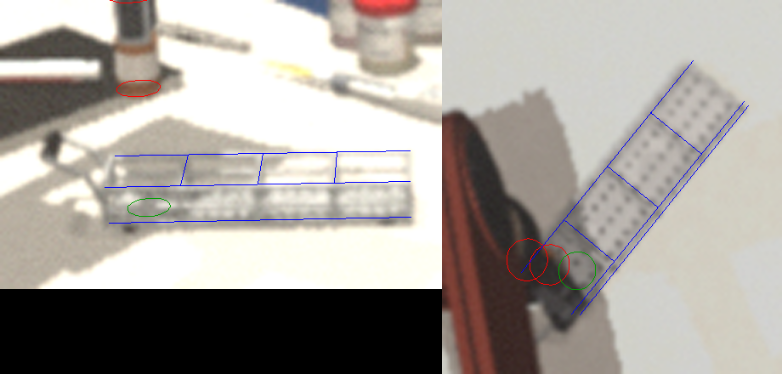

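In scene the vial sits where the model says. The landing point (green circle at crop (149,207)) is inside the handle-end compartment, between the end posts at about x=108 and the divider at about x=190. I'll lower most of the way and check the force.

Request:
play_rows --rows '[0, 0.15, 0, 0, -1, 0, 0, 2, 0, -1, 0, 0, 2, 0, -1, 0, 0, 1, 0, -1, 0, 0, 1, 0, -1, 0, 0, 0.8, 0, -1, 0, 0, 0.8, 0, -1, 0, 0, 0.4, 0, -1, 0, 0, 0, 0, -1, 0, 0, 0, 0, -1]'

```text
time_s: 10.87
position: [484.1, 245.3, 62.0]
ee_rot: [1.016, 2.973, 0.0]
wrist_force: [0.6, 0.3, -0.2]
grip_width: 22.5
grasp_force: 31.3
```

```bash
python3 go.py 482.7 244.1 54.3 52.3;python3 look2.py m2 64 14 46
```

```text
at [484.1 245.3  62. ] yaw 52.26 turn -0.04 then cm [ 0.03 -0.18  0.77] F [ 0.6  0.3 -0.2] grip 22.5 31.3 j6 -0.59 t 10.8667
[484.05591561 245.30411862  61.9719692 ]
```

View pics/m2.png

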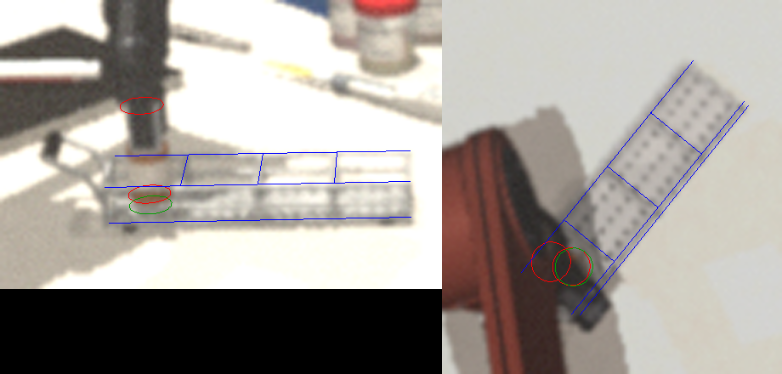

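The vial is inside the compartment at crop (150,190) with no side force. I'll lower it to the floor gently.

Request:
play_rows --rows '[0, -0.15, 0.3, 0, -1, 0, 0, 0.3, 0, -1, 0, 0, 0.1, 0, -1, 0, 0, 0, 0, -1, 0, 0, 0, 0, -1]'

```text
time_s: 11.38
position: [482.9, 244.0, 54.7]
ee_rot: [-1.016, -2.973, 0.0]
wrist_force: [-0.0, -0.7, -0.3]
grip_width: 22.0
grasp_force: 31.3
```

```bash
python3 go.py 482.7 244.1 54.3 52.3
```

```text
at [482.9 244.   54.7] yaw 52.25 turn -0.05 then cm [ 0.02 -0.01  0.04] F [-0.  -0.7 -0.3] grip 22.0 31.3 j6 -0.59 t 11.3833
```

Request:
play_rows --rows '[0, 0, 0.1, 0, -1, 0, 0, 0, 0, -1, 0, 0, 0, 0, -1]'

```text
time_s: 11.63
position: [483.2, 244.1, 54.7]
ee_rot: [1.016, 2.973, -0.0]
wrist_force: [-2.7, -1.0, 7.4]
grip_width: 22.3
grasp_force: 32.2
```

Contact (7.4 N). I'll release and lift.

Request:
play_rows --rows '[0, 0, 0, 0, 0, 0, 0, 0, 0, 0, 0, 0, 0, 0, 0, 0, 0, 0, 0, 0, 0, 0, -1, 0, 0, 0, 0, -2, 0, 0, 0, 0, -3, 0, 0, 0, 0, -3, 0, 0, 0, 0, -3, 0, 0, 0, 0, -3, 0, 0, 0, 0, -3, 0, 0, 0, 0, 0, 0, 0, 0, 0, 0, 0, 0]'

```text
time_s: 12.72
position: [484.4, 244.6, 237.0]
ee_rot: [1.015, 2.969, 0.005]
wrist_force: [-0.2, 0.2, -1.2]
grip_width: 42.6
grasp_force: 0.0
```

```bash
python3 go.py 541.9 -158.3 230 -19.2;python3 look2.py m3 64 14 46
```

```text
at [484.4 244.6 237. ] yaw 52.26 turn 71.46 then cm [-36.15  18.68   0.7 ] F [-0.2  0.2 -1.2] grip 42.6 0.0 j6 -0.59 t 12.7167
[484.36736139 244.55256014 237.02933019]
```

View pics/m3.png

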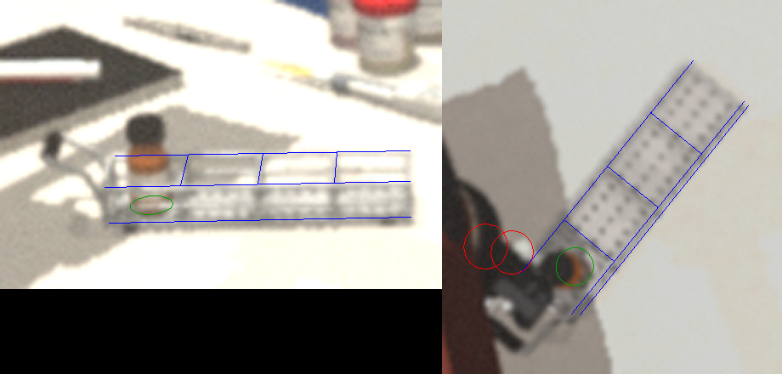

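The medium vial stands upright in the compartment by the handle, cap at crop (146,128). Next, slim.

Request:
play_rows --rows '[0, 0, 0, 7.14, 0, 0, 0, 0, 7.14, 0, 0, 0, 0, 7.14, 0, 0, 0, 0, 7.14, 0, 0, 0, 0, 7.14, 0, 0, 0, 0, 7.14, 0, 0, 0, 0, 7.14, 0, 0, 0, 0, 7.14, 0, 0, 0, 0, 7.14, 0, 0, 0, 0, 7.14, 0]'

```text
time_s: 13.65
position: [481.8, 243.6, 231.5]
ee_rot: [-2.565, -1.813, 0.006]
wrist_force: [0.7, 0.6, 0.3]
grip_width: 42.9
grasp_force: 0.0
```

Request:
play_rows --rows '[-3, 1.55, 0, 0, 0, -3, 1.55, 0, 0, 0, -3, 1.55, 0, 0, 0, -3, 1.55, 0, 0, 0, -3, 1.55, 0, 0, 0, -3, 1.55, 0, 0, 0, -3, 1.55, 0, 0, 0, -3, 1.55, 0, 0, 0, -3, 1.55, 0, 0, 0, -3, 1.55, 0, 0, 0, -3, 1.55, 0, 0, 0, -3.15, 1.63, 0, 0, 0, 0, 0, 0, 0, 0, 0, 0, 2, 0, 0, 0, 0, 2, 0, 0, 0, 0, 2, 0, 0, 0, 0, 1, 0, 0, 0, 0, 0, 0, 0, 0, 0, 0, 0, 0]'

```text
time_s: 15.23
position: [540.1, -158.1, 162.7]
ee_rot: [-2.558, -1.82, 0.002]
wrist_force: [-0.0, -0.1, 0.3]
grip_width: 42.6
grasp_force: 0.0
```

```bash
python3 go.py 541.9 -158.3 104 -19.2
```

```text
at [ 540.1 -158.1  162.7] yaw -19.13 turn 0.07 then cm [0.04 0.18 5.87] F [-0.  -0.1  0.3] grip 42.6 0.0 j6 -0.09 t 15.2333
```

Request:
play_rows --rows '[0, 0, 0, 0, 0, 0, 0, 0, 0, 0, 0, 0, 0, 0, 0]'

```text
time_s: 15.48
position: [541.7, -159.0, 165.2]
ee_rot: [2.558, 1.82, 0.002]
wrist_force: [-0.5, 0.3, -0.6]
grip_width: 43.1
grasp_force: 0.0
```

```bash
python3 go.py 541.9 -158.3 104 -19.2
```

```text
at [ 541.7 -159.   165.2] yaw -19.13 turn 0.07 then cm [ 0.07 -0.    6.12] F [-0.5  0.3 -0.6] grip 43.1 0.0 j6 -0.09 t 15.4833
```

Request:
play_rows --rows '[0.05, 0.08, 1.5, 0, 0, 0, 0, 1.5, 0, 0, 0, 0, 1.5, 0, 0, 0, 0, 1, 0, 0, 0, 0, 0.5, 0, 0, 0, 0, 0, 0, 0, 0, 0, 0, 0, -1, 0, 0, 0, 0, -1, 0, 0, 0, 0, -1, 0, 0, 0, 0, -1, 0, 0, 0, 0, -1, 0, 0, 0, 0, -1, 0, 0, 0, 0, -1]'

```text
time_s: 16.57
position: [542.6, -158.9, 104.9]
ee_rot: [2.558, 1.82, 0.002]
wrist_force: [-0.2, 0.5, 5.8]
grip_width: 18.2
grasp_force: 29.3
```

```bash
python3 go.py 541.9 -158.3 104 -19.2
```

```text
at [ 542.6 -158.9  104.9] yaw -19.15 turn 0.05 then cm [ 0.03 -0.09  0.09] F [-0.2  0.5  5.8] grip 18.2 29.3 j6 -0.09 t 16.5667
```

Slim is gripped (18.2 mm is the 20 mm cap less compression, and there is no side force). Lift.

Request:
play_rows --rows '[0, 0, -0.5, 0, -1, 0, 0, -0.5, 0, -1, 0, 0, -1, 0, -1, 0, 0, -1, 0, -1, 0, 0, -1, 0, -1, 0, 0, -1.5, 0, -1, 0, 0, -2, 0, -1, 0, 0, -2, 0, -1, 0, 0, -2, 0, -1, 0, 0, -1.5, 0, -1, 0, 0, 0, 0, -1, 0, 0, 0, -7.14, -1, 0, 0, 0, -7.14, -1, 0, 0, 0, -7.14, -1, 0, 0, 0, -7.14, -1, 0, 0, 0, -7.14, -1, 0, 0, 0, -7.14, -1, 0, 0, 0, -7.14, -1, 0, 0, 0, -7.14, -1, 0, 0, 0, -7.14, -1]'

```text
time_s: 18.23
position: [541.2, -158.2, 233.0]
ee_rot: [-1.19, -2.906, -0.0]
wrist_force: [0.7, 0.1, -1.3]
grip_width: 18.2
grasp_force: 29.1
```

Request:
play_rows --rows '[0, 0, 0, -7.14, -1, 0, 0, 0, 0, -1, 0, 0, 0, 0, -1]'

```text
time_s: 18.48
position: [541.4, -158.3, 233.2]
ee_rot: [-1.021, -2.97, -0.0]
wrist_force: [-0.1, -0.1, -0.9]
grip_width: 18.1
grasp_force: 29.1
```

```bash
python3 go.py 522.2 213.5 66.5 52.3
```

```text
at [ 541.4 -158.3  233.2] yaw 52.04 turn -0.26 then cm [24.26 28.24 16.67] F [-0.1 -0.1 -0.9] grip 18.1 29.1 j6 -1.33 t 18.4833
```

Request:
play_rows --rows '[2, 2.35, 0, 0, -1, 2, 2.35, 0, 0, -1, 2, 2.35, 0, 0, -1, 2, 2.35, 0, 0, -1, 2, 2.35, 0, 0, -1, 2, 2.35, 0, 0, -1, 2, 2.35, 0, 0, -1, 2, 2.35, 0, 0, -1, 2, 2.35, 0, 0, -1, 2, 2.35, 0, 0, -1, 2, 2.35, 0, 0, -1, 2.26, 2.39, 0, 0, -1, 0, 0, 0, 0, -1, 0, 0, 2, 0, -1, 0, 0, 2, 0, -1, 0, 0, 2, 0, -1, 0, 0, 0, 0, -1, 0, 0, 0, 0, -1, 0, 0, 0, 0, -1, 0, 0, 0, 0, -1]'

```text
time_s: 20.15
position: [523.9, 213.4, 175.6]
ee_rot: [1.017, 2.97, 0.002]
wrist_force: [-0.2, 0.0, -0.7]
grip_width: 17.8
grasp_force: 29.1
```

```bash
python3 go.py 522.2 213.5 66.5 52.3
```

```text
at [523.9 213.4 175.6] yaw 52.19 turn -0.11 then cm [ 0.14 -0.1  10.91] F [-0.2  0.  -0.7] grip 17.8 29.1 j6 -0.66 t 20.15
```

Request:
play_rows --rows '[0, 0, 0, 0, -1, 0, 0, 0, 0, -1]'

```text
time_s: 20.32
position: [523.6, 213.4, 175.1]
ee_rot: [1.016, 2.971, 0.002]
wrist_force: [0.3, -0.2, 0.2]
grip_width: 17.7
grasp_force: 29.1
```

```bash
python3 go.py 522.2 213.5 66.5 52.3
```

```text
at [523.6 213.4 175.1] yaw 52.22 turn -0.08 then cm [ 0.12 -0.07 10.86] F [ 0.3 -0.2  0.2] grip 17.7 29.1 j6 -0.66 t 20.3167
```

Request:
play_rows --rows '[0.1, -0.05, 0, 0, -1, 0, 0, 2, 0, -1, 0, 0, 2, 0, -1, 0, 0, 1.5, 0, -1, 0, 0, 1, 0, -1, 0, 0, 1, 0, -1, 0, 0, 0.8, 0, -1, 0, 0, 0.8, 0, -1, 0, 0, 0.8, 0, -1, 0, 0, 0.2, 0, -1, 0, 0, 0, 0, -1, 0, 0, 0, 0, -1, 0, 0, 0, 0, -1, 0, 0, 0, 0, -1]'

```text
time_s: 21.48
position: [522.3, 213.7, 73.5]
ee_rot: [1.016, 2.972, 0.001]
wrist_force: [0.7, -0.5, -0.4]
grip_width: 17.9
grasp_force: 29.1
```

```bash
python3 go.py 522.2 213.5 66.5 52.3
```

```text
at [522.3 213.7  73.5] yaw 52.26 turn -0.04 then cm [-0.01 -0.02  0.7 ] F [ 0.7 -0.5 -0.4] grip 17.9 29.1 j6 -0.66 t 21.4833
```

Request:
play_rows --rows '[0, 0, 0.3, 0, -1, 0, 0, 0.25, 0, -1, 0, 0, 0.1, 0, -1, 0, 0, 0.1, 0, -1, 0, 0, 0, 0, -1, 0, 0, 0, 0, -1]'

```text
time_s: 21.98
position: [522.7, 213.7, 66.9]
ee_rot: [1.015, 2.971, 0.001]
wrist_force: [-3.3, -0.7, 9.1]
grip_width: 18.4
grasp_force: 30.2
```

Contact. I'll release and lift.

Request:
play_rows --rows '[0, 0, 0, 0, 0, 0, 0, 0, 0, 0, 0, 0, 0, 0, 0, 0, 0, 0, 0, 0, 0, 0, -1, 0, 0, 0, 0, -2, 0, 0, 0, 0, -3, 0, 0, 0, 0, -3, 0, 0, 0, 0, -3, 0, 0, 0, 0, -3, 0, 0, 0, 0, -2, 0, 0, 0, 0, 0, 0, 0, 0, 0, 0, 0, 0]'

```text
time_s: 23.07
position: [522.7, 213.8, 237.6]
ee_rot: [1.015, 2.97, 0.003]
wrist_force: [-0.9, -1.0, 0.1]
grip_width: 42.9
grasp_force: 0.0
```

```bash
python3 go.py 525.5 -205.6 225 -19.2
```

```text
at [522.7 213.8 237.6] yaw 52.26 turn 71.46 then cm [-39.51  14.06   1.26] F [-0.9 -1.   0.1] grip 42.9 0.0 j6 -0.66 t 23.0667
```

Request:
play_rows --rows '[0, 0, 0, 7.14, 0, 0, 0, 0, 7.14, 0, 0, 0, 0, 7.14, 0, 0, 0, 0, 7.14, 0, 0, 0, 0, 7.14, 0, 0, 0, 0, 7.14, 0, 0, 0, 0, 7.14, 0, 0, 0, 0, 7.14, 0, 0, 0, 0, 7.14, 0, 0, 0, 0, 7.14, 0, 0, 0, 0, 0, 0]'

```text
time_s: 23.98
position: [520.7, 213.2, 233.4]
ee_rot: [-2.563, -1.815, 0.005]
wrist_force: [0.4, -0.1, -0.2]
grip_width: 42.5
grasp_force: 0.0
```

```bash
python3 go.py 525.5 -205.6 225 -19.2
```

```text
at [520.7 213.2 233.4] yaw -19.4 turn -0.2 then cm [-39.39  14.23   0.84] F [ 0.4 -0.1 -0.2] grip 42.5 0.0 j6 0.59 t 23.9833
```

Request:
play_rows --rows '[-3.03, 1.08, 0, 0, 0, -3.03, 1.08, 0, 0, 0, -3.03, 1.08, 0, 0, 0, -3.03, 1.08, 0, 0, 0, -3.03, 1.08, 0, 0, 0, -3.03, 1.08, 0, 0, 0, -3.03, 1.08, 0, 0, 0, -3.03, 1.08, 0, 0, 0, -3.03, 1.08, 0, 0, 0, -3.03, 1.08, 0, 0, 0, -3.03, 1.08, 0, 0, 0, -3.03, 1.08, 0, 0, 0, -3.09, 1.14, 0, 0, 0, 0, 0, 2, 0, 0, 0, 0, 2, 0, 0, 0, 0, 1, 0, 0, 0, 0, 0, 0, 0, 0, 0, 0, 0, 0, 0, 0, 0, 0, 0, 0, 0, 0, 0, 0]'

```text
time_s: 25.65
position: [526.4, -205.3, 186.7]
ee_rot: [2.557, 1.822, 0.001]
wrist_force: [1.0, -0.4, -0.5]
grip_width: 42.9
grasp_force: 0.0
```

```bash
python3 go.py 525.5 -205.6 113 -19.2
```

```text
at [ 526.4 -205.3  186.7] yaw -19.06 turn 0.14 then cm [-0.06 -0.08  7.37] F [ 1.  -0.4 -0.5] grip 42.9 0.0 j6 -0.18 t 25.65
```

Request:
play_rows --rows '[0, 0, 0, 0, 0]'

```text
time_s: 25.73
position: [526.3, -205.4, 186.7]
ee_rot: [2.557, 1.821, 0.001]
wrist_force: [-0.4, 0.3, 0.3]
grip_width: 42.4
grasp_force: 0.0
```

```bash
python3 go.py 525.5 -205.6 113 -19.2
```

```text
at [ 526.3 -205.4  186.7] yaw -19.08 turn 0.12 then cm [-0.05 -0.07  7.37] F [-0.4  0.3  0.3] grip 42.4 0.0 j6 -0.18 t 25.7333
```

Request:
play_rows --rows '[-0.05, -0.07, 2, 0, 0, 0, 0, 2, 0, 0, 0, 0, 1.5, 0, 0, 0, 0, 1, 0, 0, 0, 0, 0.8, 0, 0, 0, 0, 0, 0, 0, 0, 0, 0, 0, 0, 0, 0, 0, 0, -1, 0, 0, 0, 0, -1, 0, 0, 0, 0, -1, 0, 0, 0, 0, -1, 0, 0, 0, 0, -1, 0, 0, 0, 0, -1, 0, 0, 0, 0, -1]'

```text
time_s: 26.9
position: [525.9, -206.2, 113.8]
ee_rot: [2.558, 1.82, 0.002]
wrist_force: [1.9, -0.2, 6.2]
grip_width: 22.8
grasp_force: 27.5
```

```bash
python3 go.py 525.5 -205.6 113 -19.2
```

```text
at [ 525.9 -206.2  113.8] yaw -19.14 turn 0.06 then cm [ 0.05 -0.05  0.08] F [ 1.9 -0.2  6.2] grip 22.8 27.5 j6 -0.18 t 26.9
```

Request:
play_rows --rows '[0, 0, -0.5, 0, -1, 0, 0, -0.5, 0, -1, 0, 0, -1, 0, -1, 0, 0, -1, 0, -1, 0, 0, -1, 0, -1, 0, 0, -1.5, 0, -1, 0, 0, -2, 0, -1, 0, 0, -2, 0, -1, 0, 0, -2, 0, -1, 0, 0, -1, 0, -1, 0, 0, 0, 0, -1, 0, 0, 0, -7.14, -1, 0, 0, 0, -7.14, -1, 0, 0, 0, -7.14, -1, 0, 0, 0, -7.14, -1, 0, 0, 0, -7.14, -1, 0, 0, 0, -7.14, -1, 0, 0, 0, -7.14, -1, 0, 0, 0, -7.14, -1, 0, 0, 0, -7.14, -1]'

```text
time_s: 28.57
position: [523.9, -205.2, 235.7]
ee_rot: [-1.189, -2.905, -0.0]
wrist_force: [-0.2, -0.3, -0.8]
grip_width: 22.3
grasp_force: 26.8
```

Request:
play_rows --rows '[0, 0, 0, -7.14, -1, 0, 0, 0, 0, -1, 0, 0, 0, 0, -1]'

```text
time_s: 28.82
position: [524.1, -205.3, 236.2]
ee_rot: [-1.021, -2.969, -0.001]
wrist_force: [0.0, 0.2, 0.0]
grip_width: 22.3
grasp_force: 26.8
```

```bash
python3 go.py 561.8 182.9 75.5 52.3; python3 look.py g5 260 140 120 120 4 scene
```

```text
at [ 524.1 -205.3  236.2] yaw 52.04 turn -0.26 then cm [20.76 33.02 16.07] F [0.  0.2 0. ] grip 22.3 26.8 j6 -1.42 t 28.8167
[ 524.1 -205.3  236.2] 22.328546078547987
```

View pics/g5.png

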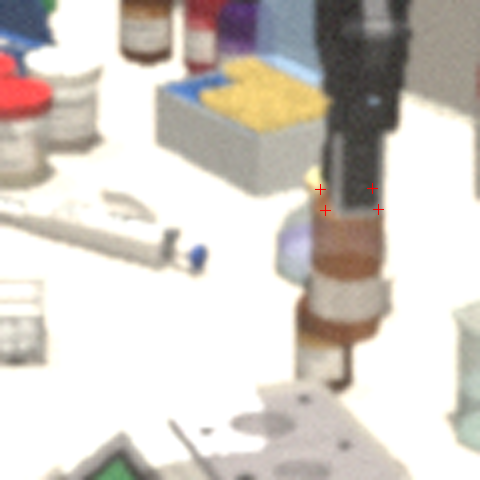

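The tall vial is held upright, axis at crop (350,270) and in line with the fingers. Going to its compartment (y=-25).

Request:
play_rows --rows '[1.6, 2.55, 0, 0, -1, 1.6, 2.55, 0, 0, -1, 1.6, 2.55, 0, 0, -1, 1.6, 2.55, 0, 0, -1, 1.6, 2.55, 0, 0, -1, 1.6, 2.55, 0, 0, -1, 1.6, 2.55, 0, 0, -1, 1.6, 2.55, 0, 0, -1, 1.6, 2.55, 0, 0, -1, 1.6, 2.55, 0, 0, -1, 1.6, 2.55, 0, 0, -1, 1.6, 2.55, 0, 0, -1, 1.56, 2.42, 0, 0, -1, 0, 0, 2, 0, -1, 0, 0, 2, 0, -1, 0, 0, 1, 0, -1, 0, 0, 0, 0, -1, 0, 0, 0, 0, -1, 0, 0, 0, 0, -1, 0, 0, 0, 0, -1]'

```text
time_s: 30.53
position: [563.7, 182.3, 188.9]
ee_rot: [1.017, 2.97, 0.002]
wrist_force: [-0.9, 0.3, -0.6]
grip_width: 23.1
grasp_force: 26.7
```

```bash
python3 go.py 561.8 182.9 75.5 52.3
```

```text
at [563.7 182.3 188.9] yaw 52.18 turn -0.12 then cm [ 0.19 -0.07 11.34] F [-0.9  0.3 -0.6] grip 23.1 26.7 j6 -0.73 t 30.5333
```

Request:
play_rows --rows '[0, 0, 0, 0, -1, 0, 0, 0, 0, -1]'

```text
time_s: 30.7
position: [563.3, 182.4, 188.4]
ee_rot: [1.017, 2.971, 0.001]
wrist_force: [0.1, 0.7, 0.6]
grip_width: 22.4
grasp_force: 26.7
```

```bash
python3 go.py 561.8 182.9 75.5 52.3
```

```text
at [563.3 182.4 188.4] yaw 52.22 turn -0.08 then cm [ 0.15 -0.05 11.29] F [0.1 0.7 0.6] grip 22.4 26.7 j6 -0.73 t 30.7
```

Request:
play_rows --rows '[0.12, -0.04, 0, 0, -1, 0, 0, 2, 0, -1, 0, 0, 2, 0, -1, 0, 0, 1.5, 0, -1, 0, 0, 1, 0, -1, 0, 0, 1, 0, -1, 0, 0, 0.8, 0, -1, 0, 0, 0.8, 0, -1, 0, 0, 0.8, 0, -1, 0, 0, 0.6, 0, -1, 0, 0, 0, 0, -1, 0, 0, 0, 0, -1, 0, 0, 0, 0, -1, 0, 0, 0, 0, -1]'

```text
time_s: 31.87
position: [562.1, 183.1, 83.0]
ee_rot: [1.016, 2.972, 0.001]
wrist_force: [-0.1, 0.9, -1.2]
grip_width: 22.6
grasp_force: 26.7
```

```bash
python3 go.py 561.8 182.9 75.5 52.3
```

```text
at [562.1 183.1  83. ] yaw 52.26 turn -0.04 then cm [ 0.01 -0.03  0.75] F [-0.1  0.9 -1.2] grip 22.6 26.7 j6 -0.73 t 31.8667
```

Request:
play_rows --rows '[0, 0, 0.3, 0, -1, 0, 0, 0.3, 0, -1, 0, 0, 0.1, 0, -1, 0, 0, 0.1, 0, -1, 0, 0, 0, 0, -1, 0, 0, 0, 0, -1]'

```text
time_s: 32.37
position: [562.2, 183.0, 75.9]
ee_rot: [1.016, 2.972, 0.001]
wrist_force: [-2.2, -1.3, 8.9]
grip_width: 22.4
grasp_force: 28.5
```

Request:
play_rows --rows '[0, 0, 0, 0, 0, 0, 0, 0, 0, 0, 0, 0, 0, 0, 0, 0, 0, 0, 0, 0, 0, 0, -1, 0, 0, 0, 0, -2, 0, 0, 0, 0, -3, 0, 0, 0, 0, -3, 0, 0, 0, 0, -3, 0, 0, 0, 0, -3, 0, 0, 0, 0, -1, 0, 0, 0, 0, 0, 0, 0, 0, 0, 0, 0, 0]'

```text
time_s: 33.45
position: [561.5, 183.0, 234.4]
ee_rot: [1.016, 2.972, 0.001]
wrist_force: [-0.3, 0.0, -0.3]
grip_width: 42.9
grasp_force: 0.0
```

Request:
play_rows --rows '[0, 0, 0, 7.14, 0.3, 0, 0, 0, 7.14, 0.3, 0, 0, 0, 7.14, 0.3, 0, 0, 0, 7.14, 0.3, 0, 0, 0, 7.14, 0.3, 0, 0, 0, 7.14, 0.3, 0, 0, 0, 7.14, 0.3, 0, 0, 0, 7.14, 0.3, 0, 0, 0, 7.14, 0.3, 0, 0, 0, 7.14, 0.3, 0, 0, 0, 0, 0.3]'

```text
time_s: 34.37
position: [560.0, 182.7, 231.1]
ee_rot: [-2.562, -1.814, 0.007]
wrist_force: [0.1, 0.0, -0.1]
grip_width: 55.7
grasp_force: 0.0
```

```bash
python3 go.py 509.1 -252.8 225 -19.2
```

```text
at [560.  182.7 231.1] yaw -19.4 turn -0.2 then cm [-42.8    9.51   0.61] F [ 0.1  0.  -0.1] grip 55.7 0.0 j6 0.52 t 34.3667
```

Request:
play_rows --rows '[-3.06, 0.67, 0, 0, 0.3, -3.06, 0.67, 0, 0, 0.3, -3.06, 0.67, 0, 0, 0.3, -3.06, 0.67, 0, 0, 0.3, -3.06, 0.67, 0, 0, 0.3, -3.06, 0.67, 0, 0, 0.3, -3.06, 0.67, 0, 0, 0.3, -3.06, 0.67, 0, 0, 0.3, -3.06, 0.67, 0, 0, 0.3, -3.06, 0.67, 0, 0, 0.3, -3.06, 0.67, 0, 0, 0.3, -3.06, 0.67, 0, 0, 0.3, -3.06, 0.67, 0, 0, 0.3, -3.02, 0.7, 0, 0, 0.3, 0, 0, 2, 0, 0.3, 0, 0, 2, 0, 0.3, 0, 0, 2, 0, 0.3, 0, 0, 0, 0, 0.3, 0, 0, 0, 0, 0.3, 0, 0, 0, 0, 0.3]'

```text
time_s: 36.03
position: [510.1, -252.1, 174.4]
ee_rot: [-2.558, -1.823, 0.0]
wrist_force: [0.8, -0.2, 0.5]
grip_width: 55.5
grasp_force: 0.0
```

Request:
play_rows --rows '[0, 0, 0, 0, 0.3, 0, 0, 0, 0, 0.3]'

```text
time_s: 36.2
position: [510.9, -252.5, 175.8]
ee_rot: [2.557, 1.821, 0.001]
wrist_force: [-0.3, -0.1, 0.3]
grip_width: 55.4
grasp_force: 0.0
```

```bash
python3 go.py 509.1 -252.8 85.5 -19.2
```

```text
at [ 510.9 -252.5  175.8] yaw -19.08 turn 0.12 then cm [-0.08 -0.16  9.03] F [-0.3 -0.1  0.3] grip 55.4 0.0 j6 -0.26 t 36.2
```

Request:
play_rows --rows '[-0.05, -0.14, 2, 0, 0.3, 0, 0, 2, 0, 0.3, 0, 0, 2, 0, 0.3, 0, 0, 1.5, 0, 0.3, 0, 0, 1, 0, 0.3, 0, 0, 0.5, 0, 0.3, 0, 0, 0, 0, 0.3, 0, 0, 0, 0, -1, 0, 0, 0, 0, -1, 0, 0, 0, 0, -1, 0, 0, 0, 0, -1, 0, 0, 0, 0, -1, 0, 0, 0, 0, -1, 0, 0, 0, 0, -1]' --grip_force 35

```text
time_s: 37.37
position: [509.5, -252.9, 85.8]
ee_rot: [2.558, 1.82, 0.001]
wrist_force: [-0.5, 0.4, 6.1]
grip_width: 30.1
grasp_force: 34.8
```

```bash
python3 go.py 509.1 -252.8 85.5 -19.2
```

```text
at [ 509.5 -252.9   85.8] yaw -19.14 turn 0.06 then cm [-0.01 -0.05  0.03] F [-0.5  0.4  6.1] grip 30.1 34.8 j6 -0.27 t 37.3667
```

Request:
play_rows --rows '[0, 0, -0.5, 0, -1, 0, 0, -0.5, 0, -1, 0, 0, -1, 0, -1, 0, 0, -1, 0, -1, 0, 0, -1, 0, -1, 0, 0, -2, 0, -1, 0, 0, -3, 0, -1, 0, 0, -3, 0, -1, 0, 0, -2, 0, -1, 0, 0, -1, 0, -1, 0, 0, 0, 0, -1, 0, 0, 0, -7.14, -1, 0, 0, 0, -7.14, -1, 0, 0, 0, -7.14, -1, 0, 0, 0, -7.14, -1, 0, 0, 0, -7.14, -1, 0, 0, 0, -7.14, -1, 0, 0, 0, -7.14, -1, 0, 0, 0, -7.14, -1, 0, 0, 0, -7.14, -1]'

```text
time_s: 39.03
position: [507.6, -251.6, 232.0]
ee_rot: [-1.189, -2.904, -0.001]
wrist_force: [-1.6, -0.3, -1.6]
grip_width: 30.5
grasp_force: 35.1
```

Request:
play_rows --rows '[0, 0, 0, -7.14, -1, 0, 0, 0, 0, -1, 0, 0, 0, 0, -1]'

```text
time_s: 39.28
position: [507.8, -251.8, 232.7]
ee_rot: [-1.021, -2.968, -0.001]
wrist_force: [-0.9, -0.4, -1.4]
grip_width: 30.1
grasp_force: 35.1
```

```bash
python3 go.py 601.3 152.3 47.7 52.3
```

```text
at [ 507.8 -251.8  232.7] yaw 52.04 turn -0.26 then cm [17.31 37.69 18.5 ] F [-0.9 -0.4 -1.4] grip 30.1 35.1 j6 -1.51 t 39.2833
```

Request:
play_rows --rows '[1.32, 2.9, 0, 0, -1, 1.32, 2.9, 0, 0, -1, 1.32, 2.9, 0, 0, -1, 1.32, 2.9, 0, 0, -1, 1.32, 2.9, 0, 0, -1, 1.32, 2.9, 0, 0, -1, 1.32, 2.9, 0, 0, -1, 1.32, 2.9, 0, 0, -1, 1.32, 2.9, 0, 0, -1, 1.32, 2.9, 0, 0, -1, 1.32, 2.9, 0, 0, -1, 1.32, 2.9, 0, 0, -1, 1.6, 2.85, 0, 0, -1, 0, 0, 2, 0, -1, 0, 0, 3, 0, -1, 0, 0, 2, 0, -1, 0, 0, 0, 0, -1, 0, 0, 0, 0, -1, 0, 0, 0, 0, -1, 0, 0, 0, 0, -1]'

```text
time_s: 40.95
position: [602.5, 152.2, 166.5]
ee_rot: [1.017, 2.969, 0.002]
wrist_force: [0.9, 0.1, 0.1]
grip_width: 30.4
grasp_force: 35.2
```

Request:
play_rows --rows '[0, 0, 0, 0, -1, 0, 0, 0, 0, -1]'

```text
time_s: 41.12
position: [602.1, 152.2, 166.0]
ee_rot: [1.016, 2.97, 0.002]
wrist_force: [-0.6, 0.3, -0.7]
grip_width: 29.9
grasp_force: 35.2
```

```bash
python3 go.py 601.3 152.3 47.7 52.3;python3 look2.py s1 55 16 40
```

```text
at [602.1 152.2 166. ] yaw 52.22 turn -0.08 then cm [ 0.07 -0.04 11.83] F [-0.6  0.3 -0.7] grip 29.9 35.2 j6 -0.79 t 41.1167
[602.05895938 152.17628494 165.96457585]
```

View pics/s1.png

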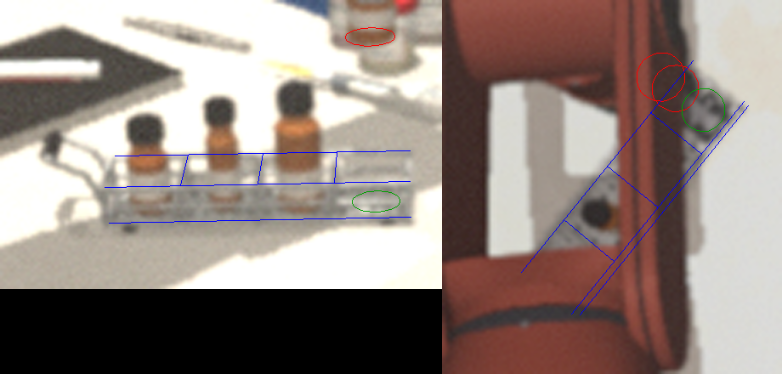

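Medium, slim and tall stand upright in order at crop (146,130), (220,112) and (296,98). The squat's landing point (376,201) is inside the last compartment. Lowering.

Request:
play_rows --rows '[0.05, -0.12, 0, 0, -1, 0, 0, 2, 0, -1, 0, 0, 2, 0, -1, 0, 0, 2, 0, -1, 0, 0, 1, 0, -1, 0, 0, 1, 0, -1, 0, 0, 0.8, 0, -1, 0, 0, 0.8, 0, -1, 0, 0, 0.8, 0, -1, 0, 0, 0.6, 0, -1, 0, 0, 0, 0, -1, 0, 0, 0, 0, -1, 0, 0, 0, 0, -1, 0, 0, 0, 0, -1]'

```text
time_s: 42.38
position: [600.6, 151.7, 55.0]
ee_rot: [1.016, 2.972, 0.001]
wrist_force: [0.3, -0.1, 0.3]
grip_width: 29.9
grasp_force: 35.2
```

```bash
python3 go.py 601.3 152.3 47.7 52.3
```

```text
at [600.6 151.7  55. ] yaw 52.26 turn -0.04 then cm [-0.02  0.09  0.73] F [ 0.3 -0.1  0.3] grip 29.9 35.2 j6 -0.79 t 42.3833
```

Request:
play_rows --rows '[0, 0, 0.3, 0, -1, 0, 0, 0.25, 0, -1, 0, 0, 0.1, 0, -1, 0, 0, 0.1, 0, -1, 0, 0, 0, 0, -1, 0, 0, 0, 0, -1]'

```text
time_s: 42.88
position: [600.3, 151.6, 47.8]
ee_rot: [1.016, 2.972, -0.0]
wrist_force: [-2.5, -0.8, 6.4]
grip_width: 30.0
grasp_force: 35.8
```

Contact. I'll release, lift and back off.

Request:
play_rows --rows '[0, 0, 0, 0, 0.2, 0, 0, 0, 0, 0.2, 0, 0, 0, 0, 0.2, 0, 0, 0, 0, 0.2, 0, 0, -1, 0, 0.2, 0, 0, -2, 0, 0.2, 0, 0, -3, 0, 0.2, 0, 0, -3, 0, 0.2, 0, 0, -3, 0, 0.2, 0, 0, -3, 0, 0.2, 0, 0, -3, 0, 0.2, -4, 0, 0, 0, 0.2, -4, 0, 0, 0, 0.2, -4, 0, 0, 0, 0.2, 0, 0, 0, 0, 0.2, 0, 0, 0, 0, 0.2, 0, 0, 0, 0, 0.2]'

```text
time_s: 44.3
position: [694.6, 78.1, 226.7]
ee_rot: [-1.017, -2.971, -0.0]
wrist_force: [-0.1, 0.4, -0.2]
grip_width: 51.3
grasp_force: 0.0
```

```bash
python3 look2.py fin 55 16 200
```

```text
[694.59669396  78.10367297 226.66678527]
```

View pics/fin.png

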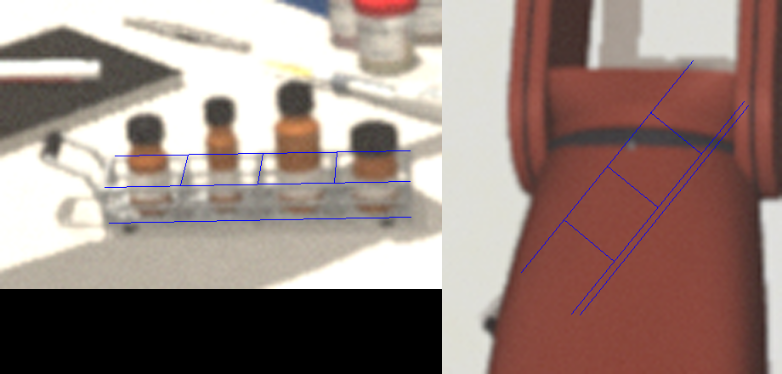

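All four vials stand upright in their compartments, in the order medium, slim, tall, squat from the handle (caps at x=146, 220, 296 and 374).

```bash
python3 -c "
from workcell import ctrl;print(ctrl.hand_in())"
```

```text
the job is handed in; nothing more can be done
None
```

I moved all four vials into the cooling rack, standing upright in heater order from the handle (medium, slim, tall, squat), and handed the job in at about 44 s; the hand-in gave no verdict.

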